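# Fit-check a holder sleeve and keep the sprung gauge pressed

### The job

Two microscope-holder sleeves look alike, but only the one with the wide bore fits over the gauge pin: first stand the narrow-bored one upright in the grey reject tray and let it go. Then slide the fitting sleeve down over the pin onto the sprung ring and press it down against the spring until its top rim is level with the top of the pin, neither standing proud nor pushed below; the program finishes while the gripper still holds the sleeve pressed there. Leave everything else on the desk where it is.

Things in the scene. Friction and masses are not known exactly. Their poses are not given: they have to be found in the camera images.
- sleeve_wide_mid (a point): centre (half-way up, on the axis) of the fitting sleeve: an aluminium tube standing upright, 40 mm outside diameter, 50 mm tall, bore 25 mm right through; about 100 g (varies by a third). Its z axis is the tube's axis. It looks like the other sleeve except for its wide bore and may stand in either sleeve's place
- sleeve_narrow_mid (a point): centre (half-way up, on the axis) of the sleeve that does not fit: an aluminium tube standing upright, 40 mm outside diameter, 50 mm tall, bore only 12 mm right through; about 150 g (varies by a third). Its z axis is the tube's axis
- gauge: sprung fit gauge fixed to the desk: a dark steel base block 80 x 80 x 22 mm with a bright upright steel pin 22 mm in diameter in its middle, its end chamfered over the last 3 mm, ending 90 mm above the desk, and a steel sprung ring round the pin. Origin: centre of the base's underside; z up
- pin_top (a point): centre of the pin's flat top, 90 mm above the desk; the pin is vertical
- seat (a point): centre of the sprung ring's upper face (ring 42 mm outside diameter), on which the sleeve lands; 50 mm above the desk when free, and it goes down with the ring
- plunger (a joint): travel of the sprung ring in m: 0 free (up), grows as it is pressed down, stop at 0.018. It takes about 3 N to start and 0.6 N more per mm. At 0.010 (about 9 N) the top rim of a sleeve sitting on it is level with the top of the pin
- tray: grey plastic reject tray fixed to the desk, 130 (x) x 110 (y) mm outside, 18 mm high, walls and floor 4 mm thick. Origin: centre of its underside; z up
- jar: bystander: closed glass sample jar, 52 mm diameter, 65 mm tall; origin under its centre
- bottle: bystander: white bottle, 60 mm diameter, 150 mm tall; origin under its centre
- driver: bystander: screwdriver lying on the desk, 170 mm long along its x axis
- stub_a: bystander: aluminium specimen stub between or beside the sleeves, a disc 25 mm in diameter, 5 mm thick, with its 6 mm pin up, 13 mm tall in all; origin under its centre
- stub_b: bystander: a second specimen stub like stub_a, between gauge and tray
There are look-alikes about, which are no part of the job. Leave any orange or yellow look-alike of the part that bears sleeve_wide_mid alone.

How it is judged:
On the way, in this order (a step that is already met when the one before it is completed fails the run):
1. the narrow-bored sleeve stands upright in the reject tray, let go (x of sleeve_narrow_mid in the frame of tray between -0.05 and 0.05 m and y of sleeve_narrow_mid in the frame of tray between -0.04 and 0.04 m and z of sleeve_narrow_mid in the frame of tray between 0.024 and 0.034 m and angle between sleeve_narrow_mid's own z axis and vertical below 0.15 rad and contact force between sleeve_narrow and the arm below 0.1 N and contact force between sleeve_narrow and the fingers below 0.1 N and contact force between sleeve_narrow and tray above 0.1 N), for 0.2 s.
2. the wide-bored sleeve is on the pin, sitting on the sprung ring (horizontal distance between sleeve_wide_mid and pin_top below 0.004 m and angle between sleeve_wide_mid's own z axis and vertical below 0.12 rad and z of sleeve_wide_mid in the frame of seat between 0.022 and 0.028 m), for 0.1 s.
At the end, for the whole second after the job is handed in: Gripper holds the wide sleeve upright on the pin (axis within 4 mm), pressing the sprung ring with over 3 N, rim level with the pin top within 2.5 mm (travel 7.5-12.5 mm), steady, fingers off the ring; the narrow sleeve stands upright, released, in the tray (all of step 1 and all of step 2 and value of joint plunger between 0.0075 and 0.0125 m and velocity of joint plunger between -0.01 and 0.01 m/s and contact force between sleeve_wide and the fingers above 2 N and contact force between sleeve_wide and plunger above 3 N and contact force between plunger and the fingers below 0.1 N); the arm keeps its last pose, push and grip.
It fails at once if a bystander (jar, bottle, screwdriver or stub) is moved more than 30 mm from its place (distance of any of jar, bottle, driver, stub_a, stub_b from where it was at the start of the episode above 0.03 m).
It also fails if it takes over 72 s, if anything falls off the work surface, if the arm or the gripper's body presses on something with over 40 N, if the wrist force passes 120 N, or if a joint passes its speed limit or range.

### The arm

A 6-joint arm with a two-finger parallel gripper is mounted at the origin on the work surface. World frame = base frame: x ahead of the robot, y to its left, z up, the work surface at z = 0. Lengths are in m, angles in rad, forces in N, time in s.
With the tool pointing down it reaches from about 0.35 to 0.975 m from the base axis. Payload 4.9 kg.
Tool frame: the origin (TCP) lies on the centre line of the jaws, within the pads' length; the fingertips stand manip.tcp_to_tips ahead of it and the grasp point (between the pads) is the TCP (manip.tcp_to_tips is the distance from the TCP to the fingertips, in m); y points along the fingers, z is the direction in which the jaws open and shut, and the axes are right-handed (so a half turn about y gives the same grasp; the last joint's range is limited). The gripper opens to 85 mm and grips with 20 to 120 N. Pads are 22 mm wide; open, the fingers measure 114 mm over their backs; the gripper's body (76 mm by 85 mm) begins 54 mm behind the grasp point. The pads swing forward as they close: fully open they stand 13 mm farther back than shut.
Start: joints at [-1.245, 0.053, 1.613, -0, 1.476, -0.119], TCP at [0.269, -0.564, 0.25] pointing down, gripper open.
Joint ranges: [-3.01, 3.01], [-1.01, 2.22], [0.06, 2.58], [-1.02, 4.17], [0.09, 2.62], [-3.14, 3.14]. Speed limits (rad/s): [2.57, 2.57, 3.14, 3.14, 3.14, 3.14].

### API

Orientations are given as a unit quaternion [w, x, y, z].
In Python, from plant import manip gives the robot as it stands.
- The arm moves only by the tool apply_moves, never from a script. Its argument "moves" is a list of rows, each a list of 7 numbers: the gripper's target within -1 to 1 (shut at 1, half-way at 0, fully open at -1), then the shift along the tool's x, y, z in mm, then the turn, a rotation vector about the tool's x, y, z in degrees. A call has 1 to 20 rows; each row shifts and turns the commanded pose from where the row before left it, along the tool's axes as they then stand; what a row does not reach is not made up. A row lasts 1/10 s, in which the tool goes at most 50 mm and 8.59 degrees, less where a joint would pass 70% of its speed; a pose out of reach is approached as far as the arm can. A call with a gripper value outside its range is refused whole. The fingers move at their own pace and stop on an object; the grip force is fixed at half the most. Time passes only in rows, so rows that do not move let the fingers close. It gives the time, the measured TCP pose, the force and the opening at its end, in the units of the state.
- manip.state(): the state, without advancing time (a new reading comes with each control period).
- manip.grab_frame(name): name is "scene" or "top"; returns the picture (384x512x3 uint8, blue, green, red); there is no depth.
- manip.calibration(name): a dict with "mtx" (3x3 intrinsics, pixels), "T" (4x4, takes a point from camera to world coordinates). Camera axes: x right, y down, z forward; pixel columns grow to the right and rows downward; lengths in m; the calibration is good to about 2 mm. A picture is of the moment at which its call begins. calibration takes no time and is no camera call.
- manip.job_done(): hands the job in, once; it reports no verdict.
The state is a dict: "time": time; "joint_pos": joint angles; "joint_vel": joint speeds; "joint_efforts": joint torques, N m; "tool_pos": TCP position; "tool_rot": TCP orientation; "contact_force": force on the tool from outside, world axes, zero at the start; "ft_torque": the same for the moment, N m; "gripper_width": opening from 0.0 (shut) to 1.0 (fully open).
Only numpy, scipy, OpenCV 4.12 (cv2) and the standard library are available. Lean on these libraries where they do the work, as an engineer would, in place of code of your own. Each camera call takes 0.05 s, during which the arm holds its last target. There are 200 camera calls.

## Working session

There is one attempt and no reset: what is moved stays moved. The work goes in short steps, Python scripts to look and compute and a tool call to move; the robot and the scene stay as the last step left them, time stands still between calls to the robot, and variables do not carry over. Pictures are saved under pics/ and viewed, about 8 in all and at most 12, crops included, and the job is handed in when it is done.

Besides the shell and the picture viewer there is one more tool, called as name(argument=value, ...) on one line, values as JSON. apply_moves: Moves the arm, as the interface text tells. Its arguments: {"type":"object","properties":{"moves":{"type":"array","items":{"type":"array","items":{"type":"number"}}}},"required":["moves"]}

```bash
mkdir -p pics; ls; python3 - <<'E'
from plant import manip
import cv2,numpy as np
np.set_printoptions(precision=4,suppress=True)
for n in("scene","top"):
    f=manip.grab_frame(n); cv2.imwrite(f"pics/{n}0.png",f)
    c=manip.calibration(n); print(n,c["mtx"],c["T"])
print(manip.state(), manip.tcp_to_tips)
E
```

```text
pics
scene [[460.6609   0.     249.3418]
 [  0.     460.6609 185.5614]
 [  0.       0.       1.    ]] [[ 0.4382  0.7657 -0.4708  1.0764]
 [ 0.8988 -0.3661  0.2412 -0.1846]
 [ 0.0123 -0.5288 -0.8486  1.0656]
 [ 0.      0.      0.      1.    ]]
top [[457.3902   0.     250.9286]
 [  0.     457.3902 193.5164]
 [  0.       0.       1.    ]] [[-0.0247 -0.9895  0.1426  0.3444]
 [-0.9997  0.0242 -0.0049  0.0687]
 [ 0.0014 -0.1427 -0.9898  1.3336]
 [ 0.      0.      0.      1.    ]]
{'time': 0.1, 'joint_pos': array([-1.245 ,  0.0533,  1.6141, -0.    ,  1.476 , -0.119 ]), 'joint_vel': array([ 0.0008, -0.0024, -0.0028,  0.0016,  0.0017, -0.0008]), 'joint_efforts': array([ -0.0005, -39.4904, -37.1362,  -0.0001,   0.0039,   0.    ]), 'tool_pos': array([ 0.2687, -0.5637,  0.2492]), 'tool_rot': array([ 0.1559, -0.156 ,  0.6904, -0.689 ]), 'contact_force': array([-0.4189, -0.3585, -0.0461]), 'ft_torque': array([ 0.0002, -0.0435, -0.0111]), 'gripper_width': 1.0018748201133012} 0.019
```

View pics/scene0.png

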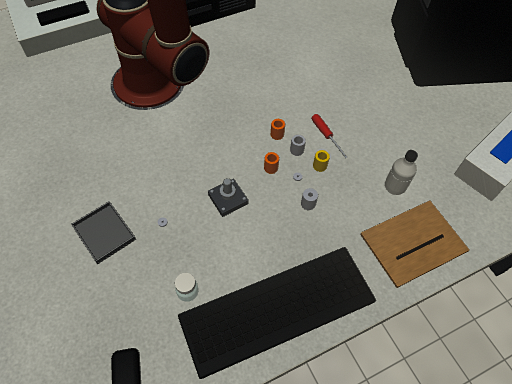

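View pics/top0.png

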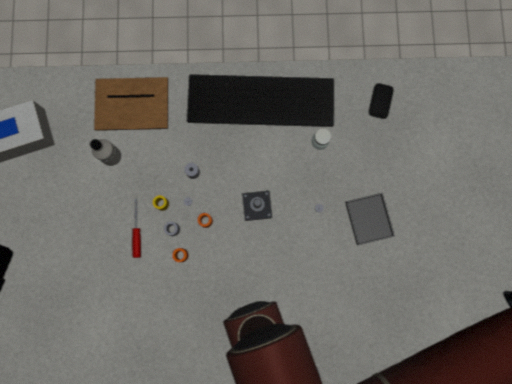

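The scene view shows two grey sleeves at about (298,145) and (310,199), the gauge at (228,195), the tray at (103,233) and stubs at (297,176) and (162,222). In the top view the sleeves are at (173,229) and (192,171), the gauge at (257,204) and the tray at (370,219). Next I'll enlarge the top crops to compare the bores.

```bash
cat > h.py <<'E'
from plant import manip
import cv2,numpy as np
from scipy.spatial.transform import Rotation as R
np.set_printoptions(precision=4,suppress=True)
def ray(n,uv,z):
    c=manip.calibration(n);T=c["T"];d=T[:3,:3]@np.linalg.inv(c["mtx"])@[*uv,1.];o=T[:3,3]
    return (o+d*(z-o[2])/d[2])[:2]
def proj(n,p):
    c=manip.calibration(n);T=c["T"];q=c["mtx"]@(T[:3,:3].T@(np.asarray(p)-T[:3,3]));return q[:2]/q[2]
E
python3 - <<'E'
from h import *
t=cv2.imread("pics/top0.png");s=cv2.imread("pics/scene0.png")
a=cv2.resize(t[155:245,120:220],None,fx=4,fy=4,interpolation=cv2.INTER_CUBIC)
b=cv2.resize(t[180:230,235:285],(360,360),interpolation=cv2.INTER_CUBIC)
c=cv2.resize(s[125:215,265:345],(400,240*0+230),interpolation=cv2.INTER_CUBIC)
d=cv2.resize(t[185:255,310:400],(360,230),interpolation=cv2.INTER_CUBIC)
cv2.imwrite("pics/c1.png",np.vstack([np.hstack([a,b]),np.hstack([c,d])]))
for n,uv in(("top",(173,229)),("top",(192,171)),("scene",(298,138)),("scene",(310,192))): print(n,uv,ray(n,uv,.05))
print(ray("top",(257.5,203),.09),ray("scene",(228,180),.09))
print("tray",[ray("top",p,.018) for p in((346,204),(381,194),(393,236),(358,244))])
for n,p in(("stub_a",(188,201)),("stub_b",(318,209))): print(n,ray("top",p,.005))
print("bottle",ray("top",(97,146),.15),"jar",ray("top",(323,136),.065))
E
```

```text
top (173, 229) [0.4343 0.2832]
top (192, 171) [0.5984 0.2289]
scene (298, 138) [0.4312 0.2944]
scene (310, 192) [0.5981 0.2367]
[0.497  0.0452] [0.4972 0.0515]
tray [array([ 0.4966, -0.2125]), array([ 0.5233, -0.3158]), array([ 0.4009, -0.3423]), array([ 0.3806, -0.2405])]
stub_a [0.5183 0.2468]
stub_b [ 0.4854 -0.1327]
bottle [0.6523 0.4679] jar [ 0.688  -0.1474]
```

View pics/c1.png

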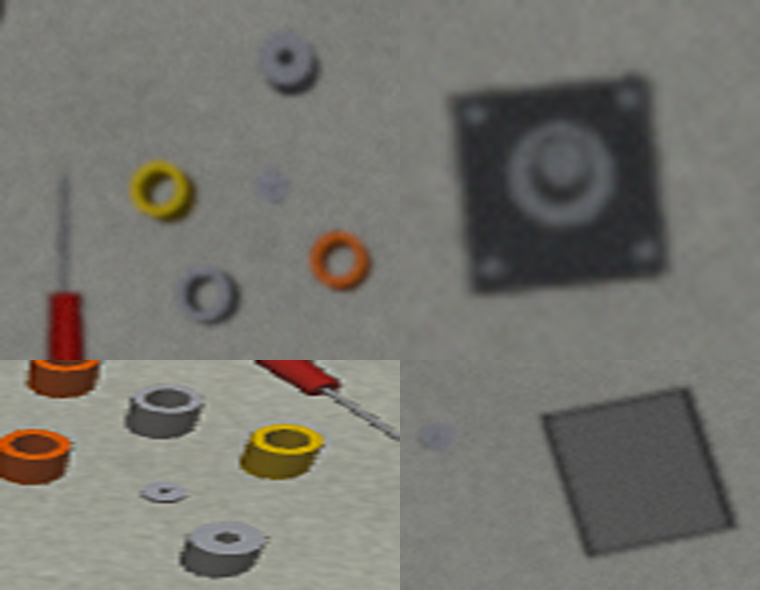

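Crop: the sleeve at top (192,170) has the small bore, so it's the narrow one; the one at (172,228) is wide. Now I'll refine the rim centres in both views.

```bash
python3 - <<'E'
from h import *
print(R.from_quat(manip.state()["tool_rot"][[1,2,3,0]]).as_matrix())
for n,pts in(("top",{"narrow":(191.5,169.7),"wide":(171.5,228)}),("scene",{"narrow":(310.5,195),"wide":(298,140.5)})):
    f=cv2.imread(f"pics/{n}0.png").astype(int)
    for k,(u,v) in pts.items():
        u0,v0=int(u)-14,int(v)-14
        p=f[v0:v0+32,u0:u0+28]; bl=p[...,0]-p[...,2]; g=p.sum(2)/3
        print(n,k,"bg b-r",np.median(bl),np.median(g))
        m=((bl>np.median(bl)+6)).astype(np.uint8)
        L=cv2.connectedComponentsWithStats(m)
        i=1+L[2][1:,4].argmax(); print(L[2][i],L[3][i]+[u0,v0])
        c=max(cv2.findContours((L[1]==i).astype(np.uint8),0,1)[0],key=len)
        mm=L[1]==i; 
        if k=="narrow" or n=="scene": print("\n".join("".join("%4d"%(g[r,q]) if mm[r,q] else "   ." for q in range(28)) for r in range(32) if mm[r].any()))
E
```

```text
[[-0.9027 -0.0006  0.4303]
 [-0.4303  0.0018 -0.9027]
 [-0.0002 -1.     -0.0019]]
top narrow bg b-r -4.0 121.33333333333333
[  7   8  15  14 148] [191.0338 169.2365]
   .   .   .   .   .   .   .   .   .   .   .   . 116 116 113 114 116   .   .   .   .   .   .   .   .   .   .   .
   .   .   .   .   .   .   .   .   .   . 119 115 111 113 113 115 115 113 116 119   .   .   .   .   .   .   .   .
   .   .   .   .   .   .   .   .   . 115 112 114 113 111 112 114 116 112 115 116   .   .   .   .   .   .   .   .
   .   .   .   .   .   .   .   . 119 117 113 114 111 110 104 108 112 113 113 110   .   .   .   .   .   .   .   .
   .   .   .   .   .   .   .   . 112 114 116 108  99  84  76  90 105 109 111 112 103   .   .   .   .   .   .   .
   .   .   .   .   .   .   .   . 115 112 114 104  82  61   .  59  91 107 116 112 103   .   .   .   .   .   .   .
   .   .   .   .   .   .   . 119 113 113 112 101  73  48   .  57  85 112 112 113  97  84   .   .   .   .   .   .
   .   .   .   .   .   .   . 116 109 115 112 104  87  64  55  68  92 110 110 110  92   .   .   .   .   .   .   .
   .   .   .   .   .   .   .  
[... 5046 characters left out ...]
 .   .   .   .   .   .
   .   .   .   .   .   .  77  67  73   .  76  76   .   .  71   .   .   .  60  65   .   .   .   .   .   .   .   .
   .   .   .   .   .   .   .  64  72   .  76  75  74  75   .   .  66   .   .   .   .   .   .   .   .   .   .   .
   .   .   .   .   .   .   .  60  70  75  76  76  75  74  71  69  66  61  53   .   .   .   .   .   .   .   .   .
   .   .   .   .   .   .   .   .  63  70   .   .  74  71  70  67  62  58   .   .   .   .   .   .   .   .   .   .
   .   .   .   .   .   .   .   .   .  72  66  68  69  67  61  58  57   .   .   .   .   .   .   .   .   .   .   .
   .   .   .   .   .   .   .   .   .   .   .   .  69  66   .   .   .   .   .   .   .   .   .   .   .   .   .   .
```

```bash
python3 - <<'E'
from h import *
def tri(pa,pb):  # two-view midpoint check of height
    A=[];b=[]
    for n,uv in(("top",pa),("scene",pb)):
        c=manip.calibration(n);T=c["T"];d=T[:3,:3]@np.linalg.inv(c["mtx"])@[*uv,1.];d/=np.linalg.norm(d);P=np.eye(3)-np.outer(d,d);A.append(P);b.append(P@T[:3,3])
    return np.linalg.solve(sum(A),sum(b))
for k,a,b,z in(("narrow",(190.8,168.8),(310,194),.05),("wide",(170.5,228),(298.4,140.2),.05),("pin",(257.4,202.6),(227.5,181),.09)):
    print(k,ray("top",a,z),ray("scene",b,z),tri(a,b))
f=cv2.imread("pics/top0.png")
s=cv2.imread("pics/scene0.png")
print(s[172:205:1,214:244].sum(2)//3)
E
```

```text
narrow [0.6049 0.2323] [0.6033 0.2337] [0.6045 0.2322 0.0528]
wide [0.4372 0.2902] [0.4384 0.2917] [0.4377 0.2912 0.0492]
pin [0.4981 0.0454] [0.4994 0.0491] [0.4987 0.0473 0.09  ]
[[149 149 150 152 153 154 151 149 150 152 152 156 158 155 152 154 156 151
  153 149 151 153 155 154 151 151 152 155 157 157]
 [149 152 150 150 147 147 150 148 150 154 150 152 160 157 151 149 148 151
  154 150 150 155 156 153 153 153 154 154 155 153]
 [159 154 150 154 150 150 151 152 153 156 152 151 152 150 151 151 148 150
  152 151 153 155 153 149 148 148 149 150 152 152]
 [156 153 150 153 154 155 155 154 154 157 158 151 149 153 156 159 155 155
  157 155 160 158 149 145 142 145 148 148 151 154]
 [149 149 153 154 152 155 154 153 152 156 158 155 153 151 155 157 157 159
  163 159 154 157 153 150 152 156 159 159 156 155]
 [149 151 150 152 156 157 153 153 154 155 154 154 150 151 152 156 160 163
  163 158 155 155 152 153 155 161 160 158 150 148]
 [158 155 149 154 157 152 152 157 155 153 156 145  96 116 139 110 162 166
  160 104 162 156 147 147 158 160 160 152 151 155]
 [155 157 154 154 153 149 148 154 158 149  8
[... 2506 characters left out ...]
 63  61  57  58  54  56
   55  53  54  57  56  56  55  58  54  54  61 101]
 [ 56  55  56  54  52  52  51  54  54  54  55  53  53  55  54  56  55  54
   55  57  56  55  56  53  54  55  55  56  54  58]
 [ 42  56  54  52  53  55  53  53  53  55  55  51  54  54  55  54  54  54
   56  55  54  55  54  58  57  55  57  57  55  56]
 [ 30  60  55  53  53  54  53  55  53  52  52  53  56  55  53  54  55  54
   55  54  54  57  56  56  55  57  56  59  58  55]
 [ 16  30  54  51  54  53  52  54  54  53  55  55  53  53  57  55  55  54
   55  58  54  55  54  56  55  59  60  56  36  34]
 [ 72  23  45  55  52  54  51  54  53  54  54  55  54  53  55  56  55  54
   55  56  54  56  56  56  58  57  37  32  32  32]]
```

apply_moves(moves=[[-0.6,-36,0,-32,0,0,0],[-0.6,-36,0,-32,0,0,0],[-0.6,-36,0,-32,0,0,0],[-0.6,-36,0,-32,0,0,0],[-0.6,-36,0,-32,0,0,0],[-0.6,-36,0,-32,0,0,0],[-0.6,-36,0,-32,0,0,0],[-0.6,-36,0,-32,0,0,0],[-0.6,-36,0,-32,0,0,0],[-0.6,-36,0,-32,0,0,0],[-0.6,-36,0,-32,0,0,0],[-0.6,-36,0,-32,0,0,0],[-0.6,-36,0,-32,0,0,0],[-0.6,-36,0,-32,0,0,0],[-0.6,-36,0,-32,0,0,0],[-0.6,-36,0,-32,0,0,0],[-0.6,-36,0,-32,0,0,0],[-0.6,-33,0,-32,0,0,0],[-0.6,0,0,0,0,0,0]])

```text
time: 2.0
tool_pos: [0.6036, 0.2378, 0.2487]
tool_rot: [0.157, -0.158, 0.69, -0.689]
contact_force: [-1.0, -0.3, 0.2]
gripper_width: 0.801
```

```bash
cat >> h.py <<'E'
def rel(x,y,z=None):
    s=manip.state();M=R.from_quat(s["tool_rot"][[1,2,3,0]]).as_matrix();p=s["tool_pos"]
    d=np.array([x,y,p[2] if z is None else z])-p
    print("t",s["time"],"pos",p,"F",s["contact_force"],"w",s["gripper_width"],"tool shift mm",1000*M.T@d,"ang jaw",np.degrees(np.arctan2(M[1,2],M[0,2])),"q",s["joint_pos"])
    return M
E
python3 -c "
from h import *
print(rel(.6042,.2328,.032))"
```

```text
t 2.0 pos [0.6036 0.2378 0.2487] F [-1.0369 -0.2739  0.2481] w 0.8012859115109973 tool shift mm [  1.3397 216.679    5.1613] ang jaw -64.22578698465536 q [0.2601 0.1095 1.5555 0.0015 1.478  1.3809]
[[-0.9005 -0.0018  0.4348]
 [-0.4348  0.0011 -0.9005]
 [ 0.0012 -1.     -0.0017]]
```

apply_moves(moves=[[-0.6,1.5,45,5,0,0,0],[-0.6,0,45,0,0,0,0],[-0.6,0,45,0,0,0,0],[-0.6,0,40,0,0,0,0],[-0.6,0,25,0,0,0,0],[-0.6,0,16,0,0,0,0],[-0.6,0,0,0,0,0,0],[0,0,0,0,0,0,0],[0.5,0,0,0,0,0,0],[0.5,0,0,0,0,0,0],[0.5,0,0,0,0,0,0],[0.5,0,0,0,0,0,0],[0.5,0,0,0,0,0,0],[0.5,0,0,0,0,0,0]])

```text
time: 3.4
tool_pos: [0.606, 0.2286, 0.0371]
tool_rot: [0.158, -0.154, 0.69, -0.69]
contact_force: [-0.6, -0.9, 6.6]
gripper_width: 0.443
```

apply_moves(moves=[[0.5,0,-20,0,0,0,0],[0.5,0,-40,0,0,0,0],[0.5,0,-45,0,0,0,0],[0.5,0,-20,0,0,0,0],[0.5,0,0,0,0,0,0]])

```text
time: 3.9
tool_pos: [0.6067, 0.2288, 0.1648]
tool_rot: [0.159, -0.153, 0.69, -0.69]
contact_force: [0.1, 0.1, -0.8]
gripper_width: 0.445
```

```bash
python3 - <<'E'
from h import *
rel(.450,-.278,.04)
for n in("scene","top"): cv2.imwrite(f"pics/{n}1.png",manip.grab_frame(n))
s=cv2.imread("pics/scene1.png")
cv2.imwrite("pics/v1.png",cv2.resize(s[90:260,200:420],None,fx=3,fy=3))
E
```

```text
t 3.9 pos [0.6067 0.2288 0.1648] F [ 0.0624  0.0714 -0.7691] w 0.44506028112233215 tool shift mm [360.6794 122.2799 389.8264] ang jaw -64.50961892885357 q [ 0.246   0.1654  1.6373 -0.0001  1.3297  1.372 ]
```

View pics/v1.png

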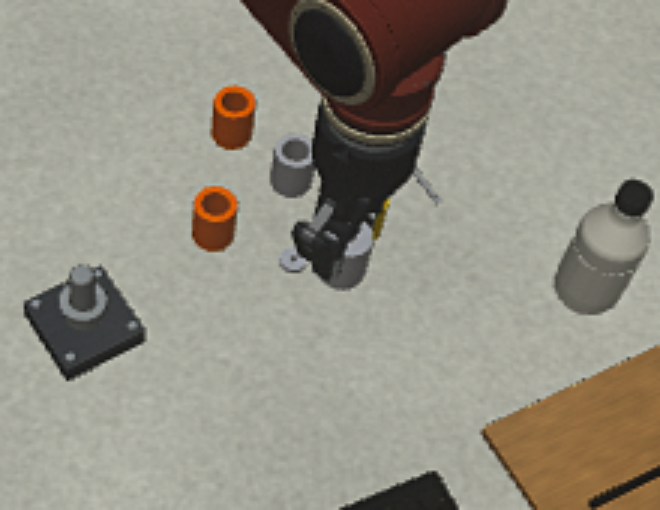

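The narrow sleeve is gripped and lifted. In this crop the pin is at (83,270), and the wide sleeve still stands at (293,165). Next I'll carry the narrow sleeve to the tray.

apply_moves(moves=[[0.5,15,0,16,0,0,0],[0.5,30,0,32.5,0,0,0],[0.5,30,0,32.5,0,0,0],[0.5,30,0,32.5,0,0,0],[0.5,30,0,32.5,0,0,0],[0.5,30,0,32.5,0,0,0],[0.5,30,0,32.5,0,0,0],[0.5,30,0,32.5,0,0,0],[0.5,30,0,32.5,0,0,0],[0.5,30,0,32.5,0,0,0],[0.5,30,0,32.5,0,0,0],[0.5,30,0,32.5,0,0,0],[0.5,15,0,16,0,0,0],[0.5,0,0,0,0,0,0],[0.5,0,40,0,0,0,0],[0.5,0,30,0,0,0,0],[0.5,0,20,0,0,0,0],[0.5,0,10,0,0,0,0],[0.5,0,0,0,0,0,0],[0.5,0,0,0,0,0,0]])

```text
time: 6.0
tool_pos: [0.4471, -0.278, 0.0595]
tool_rot: [0.156, -0.156, 0.69, -0.69]
contact_force: [-0.8, -0.1, -0.2]
gripper_width: 0.446
```

```bash
python3 - <<'E'
from h import *
rel(.450,-.278,.041)
s=manip.grab_frame("scene"); cv2.imwrite("pics/scene2.png",s)
cv2.imwrite("pics/v2.png",cv2.resize(s[150:290,40:240],None,fx=3,fy=3))
E
```

```text
t 6.0 pos [ 0.4471 -0.278   0.0595] F [-0.8215 -0.1247 -0.1599] w 0.4461191228544583 tool shift mm [-2.6579 18.5113  1.2639] ang jaw -64.48108263575091 q [-0.6978  0.0205  1.9863  0.0001  1.1348  0.4275]
```

View pics/v2.png

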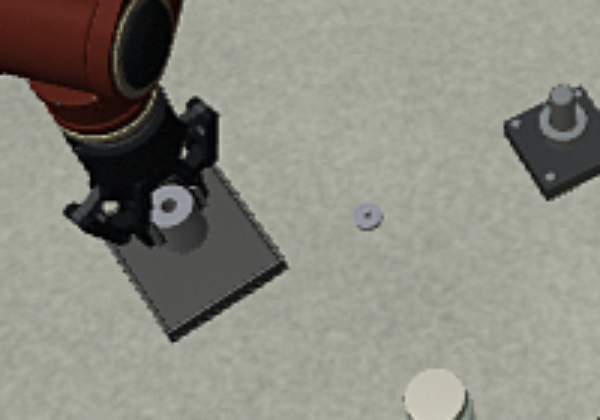

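apply_moves(moves=[[0.5,-3,8,1,0,0,0],[0.5,0,5,0,0,0,0],[0.5,0,4,0,0,0,0],[0.5,0,0,0,0,0,0],[0.5,0,0,0,0,0,0]])

```text
time: 6.55
tool_pos: [0.4498, -0.2779, 0.0421]
tool_rot: [0.156, -0.156, 0.69, -0.69]
contact_force: [0.6, 0.1, -1.7]
gripper_width: 0.444
```

```bash
python3 - <<'E'
from h import *
rel(.450,-.278,.041); print(ray("scene",(97.3,218.7),.072))
E
```

```text
t 6.55 pos [ 0.4498 -0.2779  0.0421] F [ 0.5531  0.0802 -1.7386] w 0.444076898283199 tool shift mm [-0.1764  1.1425  0.1785] ang jaw -64.5175846208042 q [-0.6943  0.0536  1.9864  0.      1.1019  0.4317]
[ 0.4513 -0.2758]
```

apply_moves(moves=[[0.5,0,1.5,0,0,0,0],[0.5,0,0,0,0,0,0],[0.5,0,0,0,0,0,0]])

```text
time: 6.85
tool_pos: [0.4501, -0.2783, 0.0412]
tool_rot: [-0.156, 0.156, -0.689, 0.69]
contact_force: [-0.6, -0.1, 1.0]
gripper_width: 0.445
```

apply_moves(moves=[[0.5,0,1.5,0,0,0,0],[0.5,0,0,0,0,0,0],[0.5,0,0,0,0,0,0]])

```text
time: 7.15
tool_pos: [0.4502, -0.2783, 0.0411]
tool_rot: [-0.156, 0.156, -0.69, 0.69]
contact_force: [-4.8, 2.9, 10.7]
gripper_width: 0.447
```

apply_moves(moves=[[0.5,0,-1,0,0,0,0],[0.3,0,0,0,0,0,0],[-0.3,0,0,0,0,0,0],[-0.3,0,0,0,0,0,0],[-0.3,0,0,0,0,0,0],[-0.3,0,0,0,0,0,0],[-0.3,0,-15,0,0,0,0],[-0.3,0,-30,0,0,0,0],[-0.3,0,-45,0,0,0,0],[-0.3,0,-50,0,0,0,0],[-0.3,0,-20,0,0,0,0]])

```text
time: 8.25
tool_pos: [0.4519, -0.2795, 0.2077]
tool_rot: [-0.158, 0.154, -0.687, 0.692]
contact_force: [0.1, -0.1, 0.5]
gripper_width: 0.652
```

```bash
python3 - <<'E'
from h import *
M=rel(.4377,.2908,.200)
E
```

```text
t 8.25 pos [ 0.4519 -0.2795  0.2077] F [ 0.1497 -0.1283  0.4673] w 0.6520175893379023 tool shift mm [-232.6406    3.9641 -520.9494] ang jaw -64.5076586529944 q [-0.6941 -0.1493  1.8797  0.      1.4011  0.4318]
```

apply_moves(moves=[[-0.6,-19.4,0,-43.4,0,0,0],[-0.6,-19.4,0,-43.4,0,0,0],[-0.6,-19.4,0,-43.4,0,0,0],[-0.6,-19.4,0,-43.4,0,0,0],[-0.6,-19.4,0,-43.4,0,0,0],[-0.6,-19.4,0,-43.4,0,0,0],[-0.6,-19.4,0,-43.4,0,0,0],[-0.6,-19.4,0,-43.4,0,0,0],[-0.6,-19.4,0,-43.4,0,0,0],[-0.6,-19.4,0,-43.4,0,0,0],[-0.6,-19.4,0,-43.4,0,0,0],[-0.6,-19.4,0,-43.4,0,0,0],[-0.6,0,0,0,0,0,0],[-0.6,0,0,0,0,0,0]])

```text
time: 9.65
tool_pos: [0.4356, 0.2932, 0.2011]
tool_rot: [-0.157, 0.157, -0.689, 0.69]
contact_force: [0.6, -0.1, 0.2]
gripper_width: 0.805
```

```bash
python3 - <<'E'
from h import *
M=rel(.4377,.2908,.032)
s=manip.grab_frame("scene"); cv2.imwrite("pics/scene3.png",s)
cv2.imwrite("pics/v3.png",np.hstack([cv2.resize(s[190:280,60:180],None,fx=3,fy=3),cv2.resize(s[100:220,230:360],None,fx=3,fy=3)[:270]]))
E
```

```text
t 9.65 pos [0.4356 0.2932 0.2011] F [ 0.6251 -0.0822  0.2437] w 0.8048424354988037 tool shift mm [ -0.7212 169.107    3.0273] ang jaw -64.37394895926857 q [ 0.4509 -0.1531  1.8944 -0.0004  1.3999  1.5745]
```

View pics/v3.png

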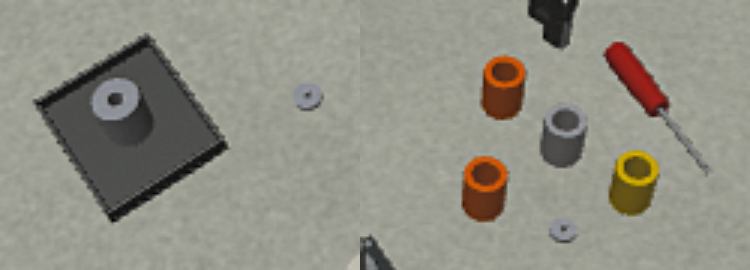

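The narrow sleeve stands upright in the tray, its rim at crop (115,100), and the stubs are untouched. Now I'll grasp the wide sleeve.

apply_moves(moves=[[-0.6,-0.7,40,3,0,0,0],[-0.6,0,45,0,0,0,0],[-0.6,0,40,0,0,0,0],[-0.6,0,25,0,0,0,0],[-0.6,0,16,0,0,0,0],[-0.6,0,0,0,0,0,0],[0,0,0,0,0,0,0],[0.5,0,0,0,0,0,0],[0.5,0,0,0,0,0,0],[0.5,0,0,0,0,0,0],[0.5,0,0,0,0,0,0],[0.5,0,0,0,0,0,0],[0.5,0,0,0,0,0,0]])

```text
time: 11.0
tool_pos: [0.4395, 0.2904, 0.0365]
tool_rot: [0.157, -0.155, 0.69, -0.69]
contact_force: [0.6, -2.6, 7.1]
gripper_width: 0.447
```

apply_moves(moves=[[0.5,0,-20,0,0,0,0],[0.5,0,-40,0,0,0,0],[0.5,0,-40,0,0,0,0],[0.5,0,-10,0,0,0,0],[0.5,0,0,0,0,0,0]])

```text
time: 11.5
tool_pos: [0.4391, 0.2906, 0.1469]
tool_rot: [0.158, -0.154, 0.69, -0.689]
contact_force: [0.5, 0.0, -0.9]
gripper_width: 0.442
```

```bash
python3 - <<'E'
from h import *
M=rel(.498,.047)
E
```

```text
t 11.5 pos [0.4391 0.2906 0.1469] F [ 0.5032  0.0392 -0.932 ] w 0.4421402976350557 tool shift mm [ 51.7428  -0.2696 245.2564] ang jaw -64.50427733801415 q [ 0.4433 -0.0993  1.94    0.      1.2957  1.5691]
```

apply_moves(moves=[[0.5,4,0,20,0,0,0],[0.5,8,0,40,0,0,0],[0.5,8,0,40,0,0,0],[0.5,8,0,40,0,0,0],[0.5,8,0,40,0,0,0],[0.5,8,0,40,0,0,0],[0.5,8,0,25,0,0,0],[0.5,0,0,0,0,0,0],[0.5,0,0,0,0,0,0]])

```text
time: 12.4
tool_pos: [0.495, 0.0463, 0.1421]
tool_rot: [0.154, -0.157, 0.69, -0.689]
contact_force: [-0.5, 0.2, 0.2]
gripper_width: 0.443
```

```bash
python3 - <<'E'
from h import *
M=rel(.498,.047)
s=manip.grab_frame("scene"); cv2.imwrite("pics/scene4.png",s)
t=manip.grab_frame("top"); cv2.imwrite("pics/top4.png",t)
cv2.imwrite("pics/v4.png",np.hstack([cv2.resize(s[120:220,195:265],None,fx=5,fy=5,interpolation=cv2.INTER_CUBIC),cv2.resize(t[155:255,215:300],None,fx=5,fy=5,interpolation=cv2.INTER_CUBIC)]))
E
```

```text
t 12.4 pos [0.495  0.0463 0.1421] F [-0.5496  0.1941  0.1879] w 0.4433954177314345 tool shift mm [-2.987  -0.011   0.6464] ang jaw -64.59218448400485 q [-0.0568 -0.1628  2.0058  0.0005  1.3024  1.0704]
```

View pics/v4.png

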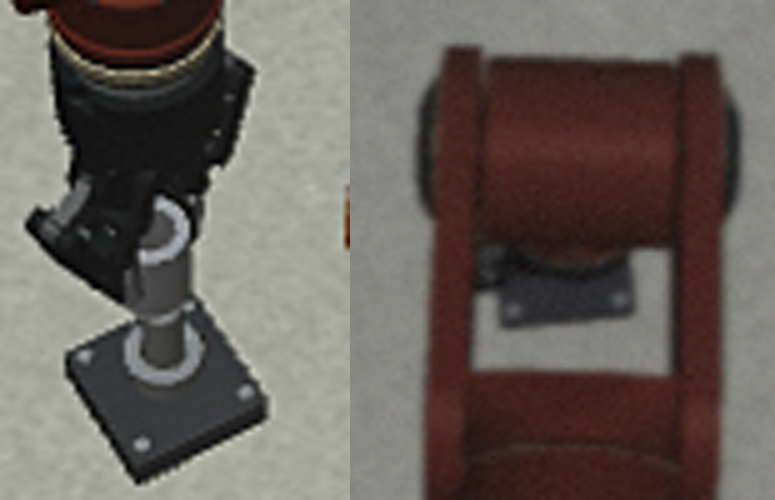

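The crop shows the sleeve held above the pin: its rim's right edge is near crop (191,225), the ring spans x 123–205 around (164,350), and the top view is blocked by the arm. I'll compare these with projected circles.

```bash
python3 - <<'E'
from h import *
def ext(c,r,z):
    a=np.linspace(0,2*np.pi,180)
    p=np.array([proj("scene",(c[0]+r*np.cos(t),c[1]+r*np.sin(t),z)) for t in a])
    p=(p-[195,120])*5+2
    return "L%.0f R%.0f T%.0f B%.0f"%(p[:,0].min(),p[:,0].max(),p[:,1].min(),p[:,1].max())
g=(.498,.047);s=(.495,.0463)
print("ring",ext(g,.021,.05)); print("rim",ext(s,.02,.1555),"bore",ext(s,.0125,.1555),"bottom",ext(s,.02,.1055))
f=cv2.imread("pics/scene4.png").astype(int).sum(2)//3
print(f[156:200,216:240])
E
```

```text
ring L121 R202 T314 B383
rim L110 R193 T194 B263 bore L125 R178 T207 B250 bottom L114 R195 T252 B320
[[ 22  19  21 ... 140 176 169]
 [ 21  20  21 ... 177 175 172]
 [ 21  19  23 ... 168 161 163]
 ...
 [ 57  57  56 ...  58  60  58]
 [ 57  57  57 ...  59  60  59]
 [ 56  57  59 ...  60  60  60]]
```

```bash
python3 - <<'E'
from h import *
import sys
np.set_printoptions(threshold=sys.maxsize,linewidth=200)
f=cv2.imread("pics/scene4.png").astype(int).sum(2)//3
print(f[157:198,219:238])
E
```

```text
[[ 22  19  22  28  26  26  19  21  21  35  24  25  26  22  21  21  23  64 177]
 [ 21  22  23  26  27  23  17  13  13  19  32  25  24  16  16  11  37 137 168]
 [ 21  21  22  27  27  20  26  86 108  23  10  23  32  62 119  51 101 179 166]
 [ 22  21  26  28  22  17  39 137 171 162 102  21  15  46 103  47  66 175 164]
 [ 20  19  25  27  21  19  47 156 168 168 165 155  20  14  31  47  68 177 166]
 [ 29  30  29  25  20  18  35  81  82 141 166 167 156   2  23  48  63 180 166]
 [ 33  33  28  25  21  18  36  79  71  80 126 163 155  58  19  53  98 181 168]
 [ 35  30  28  26  23  26  48  77  76  69  72 159 163 152   9  62 137 173 165]
 [ 27  28  29  25  20  25  63  78  78  70  80 160 162 157  10  65 148 171 167]
 [ 26  26  26  20  21  43  76  76  77  71  69 120 165 156   7  60 150 170 167]
 [ 26  24  26  28  55  71  75  74  74  71  98 163 161 132  14  91 183 169 163]
 [ 26  26  21  26  71  69  70  71  67  76 139 167 158  68  65 180 169 161 164]
 [ 28  22  19  30  61  58  60  68 109 138 164 160 113  54 149 178 171 169 165]
 [ 25  19  21  71 172 133 138 163 162 162 159 118  48  53 121 183 172 167
[... 1439 characters left out ...]
40 135  59  64  69  66  65  63  57  51  58 126 135 135 117  51  57]
 [ 61 147 138 128  35  63  68  67  64  60  57  51  52 106 140 134  89  51  57]
 [ 57 137 139 132  73  58  66  66  65  62  56  49  53 114 139 134  69  54  59]
 [ 63 130 142 141 130  67  59  63  61  56  51  52  92 140 138 131  41  57  59]
 [ 53  72 136 137 133 131 105  66  52  55  85  94 138 135 134  75  46  57  58]
 [ 53  61 120 135 139 137 138 139 138 139 136 132 138 138 100  44  57  56  59]
 [ 56  49  44  81 127 144 139 136 137 137 139 143 128  78  47  51  58  58  59]
 [ 57  55  55  62  60  78 104 118 117 122 110  67  57  49  51  58  58  58  57]
 [ 56  57  57  61  67  55  55  56  58  59  55  48  55  55  60  59  58  59  58]]
```

apply_moves(moves=[[0.5,-4.8,0,-0.7,0,0,0],[0.5,0,6,0,0,0,0],[0.5,0,4,0,0,0,0],[0.5,0,0,0,0,0,0],[0.5,0,0,0,0,0,0]])

```text
time: 13.0
tool_pos: [0.5001, 0.0493, 0.134]
tool_rot: [0.156, -0.156, 0.69, -0.69]
contact_force: [0.5, -0.2, -1.0]
gripper_width: 0.445
```

apply_moves(moves=[[0.5,0,3,0,0,0,0],[0.5,0,3,0,0,0,0],[0.5,0,0,0,0,0,0],[0.5,0,0,0,0,0,0]])

```text
time: 13.4
tool_pos: [0.5003, 0.049, 0.1281]
tool_rot: [0.156, -0.156, 0.69, -0.69]
contact_force: [-0.1, 0.3, -0.0]
gripper_width: 0.451
```

apply_moves(moves=[[0.5,0.9,0,-0.4,0,0,0],[0.5,0,2,0,0,0,0],[0.5,0,2,0,0,0,0],[0.5,0,0,0,0,0,0],[0.5,0,0,0,0,0,0]])

```text
time: 13.9
tool_pos: [0.4993, 0.0491, 0.1242]
tool_rot: [0.156, -0.156, 0.69, -0.69]
contact_force: [0.6, 0.5, -0.8]
gripper_width: 0.448
```

apply_moves(moves=[[0.5,0,2,0,0,0,0],[0.5,0,2,0,0,0,0],[0.5,0,0,0,0,0,0],[0.5,0,0,0,0,0,0]])

```text
time: 14.3
tool_pos: [0.4993, 0.0491, 0.1202]
tool_rot: [0.156, -0.156, 0.69, -0.69]
contact_force: [-0.1, 0.4, -0.9]
gripper_width: 0.448
```

apply_moves(moves=[[0.5,0,4,0,0,0,0],[0.5,0,5,0,0,0,0],[0.5,0,6,0,0,0,0],[0.5,0,6,0,0,0,0],[0.5,0,5,0,0,0,0],[0.5,0,2,0,0,0,0],[0.5,0,0,0,0,0,0],[0.5,0,0,0,0,0,0]])

```text
time: 15.1
tool_pos: [0.4995, 0.0491, 0.0924]
tool_rot: [-0.156, 0.156, -0.69, 0.69]
contact_force: [-0.1, 0.8, -0.3]
gripper_width: 0.447
```

apply_moves(moves=[[0.5,0,2,0,0,0,0],[0.5,0,2,0,0,0,0],[0.5,0,2,0,0,0,0],[0.5,0,0,0,0,0,0],[0.5,0,0,0,0,0,0],[0.5,0,0,0,0,0,0]])

```text
time: 15.7
tool_pos: [0.4995, 0.0491, 0.0865]
tool_rot: [-0.156, 0.156, -0.69, 0.69]
contact_force: [0.4, -0.7, -0.4]
gripper_width: 0.449
```

apply_moves(moves=[[0.5,0,1.5,0,0,0,0],[0.5,0,1.5,0,0,0,0],[0.5,0,0,0,0,0,0],[0.5,0,0,0,0,0,0],[0.5,0,0,0,0,0,0]])

```text
time: 16.2
tool_pos: [0.4996, 0.0491, 0.0836]
tool_rot: [-0.156, 0.156, -0.69, 0.69]
contact_force: [-0.7, -0.1, 2.9]
gripper_width: 0.446
```

apply_moves(moves=[[0.5,0,2,0,0,0,0],[0.5,0,2,0,0,0,0],[0.5,0,0,0,0,0,0],[0.5,0,0,0,0,0,0],[0.5,0,0,0,0,0,0]])

```text
time: 16.7
tool_pos: [0.4997, 0.0491, 0.0797]
tool_rot: [-0.156, 0.156, -0.69, 0.69]
contact_force: [-1.6, -0.1, 6.1]
gripper_width: 0.444
```

```bash
python3 - <<'E'
from h import *
M=rel(.499,.049,.0765); print([manip.grab_frame("scene").shape and manip.state()["contact_force"] for _ in range(4)])
E
```

```text
t 16.7 pos [0.4997 0.0491 0.0797] F [-1.6495 -0.1168  6.1164] w 0.44438348089458835 tool shift mm [ 0.6789  3.1967 -0.2469] ang jaw -64.51534075887437 q [-0.0505 -0.0694  2.0355  0.0001  1.1749  1.0755]
[array([-1.8006, -0.2859,  5.5618]), array([-1.829 , -0.4333,  5.6246]), array([-1.4227,  0.5018,  5.5313]), array([-0.4083,  0.2528,  5.5759])]
```

apply_moves(moves=[[0.5,0,1.6,0,0,0,0],[0.5,0,1.6,0,0,0,0],[0.5,0,0,0,0,0,0],[0.5,0,0,0,0,0,0],[0.5,0,0,0,0,0,0],[0.5,0,0,0,0,0,0]])

```text
time: 17.5
tool_pos: [0.4998, 0.0491, 0.0768]
tool_rot: [-0.156, 0.156, -0.69, 0.69]
contact_force: [-2.5, 0.2, 7.5]
gripper_width: 0.45
```

```bash
python3 - <<'E'
from h import *
M=rel(.499,.049,.0765); F=[]
for _ in range(6): s=manip.grab_frame("scene"); F.append(manip.state()["contact_force"])
print(np.mean(F,0)); cv2.imwrite("pics/scene5.png",s)
cv2.imwrite("pics/v5.png",cv2.resize(s[150:215,195:265],None,fx=8,fy=8,interpolation=cv2.INTER_CUBIC))
E
```

```text
t 17.5 pos [0.4998 0.0491 0.0768] F [-2.4716  0.1593  7.5035] w 0.4497634097848348 tool shift mm [ 0.7136  0.2813 -0.2534] ang jaw -64.51394342205136 q [-0.0504 -0.0648  2.0367  0.0001  1.1692  1.0755]
[-2.0469  0.0422  7.5716]
```

View pics/v5.png

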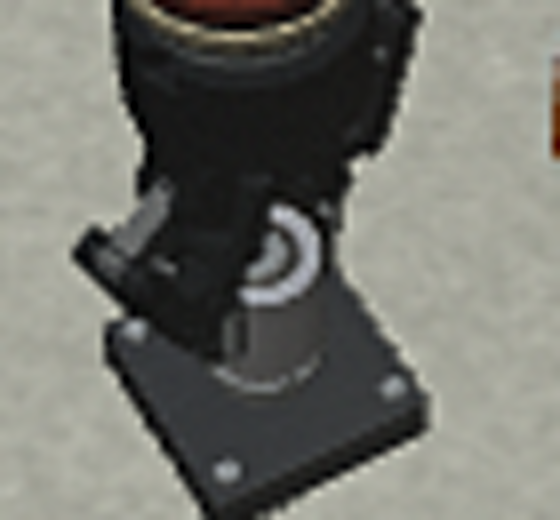

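The crop shows the pin's end inside the bore, level with the rim (bore near (268,255)), and the fingers clear of the ring. Kinematics put the travel at about 9.7 mm and force at about 9 mm, so I'll add 0.5 mm.

apply_moves(moves=[[0.5,0,0.5,0,0,0,0],[0.5,0,0,0,0,0,0],[0.5,0,0,0,0,0,0],[0.5,0,0,0,0,0,0],[0.5,0,0,0,0,0,0]])

```text
time: 18.3
tool_pos: [0.4998, 0.0491, 0.0763]
tool_rot: [-0.156, 0.156, -0.69, 0.69]
contact_force: [-3.0, -0.7, 7.1]
gripper_width: 0.446
```

```bash
python3 - <<'E'
from h import *
rel(.499,.049,.0765)
F=[]
for _ in range(6): s=manip.grab_frame("scene"); F.append(manip.state()["contact_force"])
print(np.mean(F,0),manip.state()["tool_pos"])
cv2.imwrite("pics/v6.png",s)
print(manip.job_done())
E
```

```text
t 18.3 pos [0.4998 0.0491 0.0763] F [-2.9563 -0.6925  7.1122] w 0.44576241846797465 tool shift mm [ 0.7206 -0.1825 -0.258 ] ang jaw -64.51507834154478 q [-0.0504 -0.0641  2.0369  0.      1.1683  1.0756]
[-2.0984  0.149   8.1627] [0.4998 0.0491 0.0763]
the job is handed in; nothing more can be done
None
```

I stood the narrow-bored sleeve upright in the reject tray and let it go. Then I slid the wide sleeve over the pin and pressed it onto the sprung ring. I handed the job in at about 18.6 s with the gripper still holding it; no verdict is reported.

Last checks:
- **Ring travel:** the tool height gives about 10.2 mm. The mean vertical force of about 8.2 N, plus the sleeve's weight, gives about 10 mm. Both are inside 7.5–12.5 mm.
- **Rim and fingers:** in the last close-up, taken 0.5 mm before the final press, the pin end looked level with the rim. The fingers were clear of the ring, about 17 mm above it by the tool height.
- **Narrow sleeve:** after release, a picture showed it upright near the tray's centre, with the stubs in view where they were. I didn't check the bystanders in a picture after the final press.
- **Disagreements:** just before the last 0.5 mm, the force and height estimates differed by about 0.7 mm. A sideways force of about 2 N on the tool also remained, probably from the sleeve rubbing lightly on the pin.

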